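# Knock a stuck specimen block out of its mould

## Robot

A 6-joint arm with a two-finger parallel gripper is mounted at the origin on a cart in front of the work surface, level with it; the furniture and walls round the work are solid. World frame = base frame: x ahead of the robot, y to its left, z up, the work surface at z = 0. Lengths are in m, angles in rad, forces in N, time in s.
With the tool pointing down it reaches from about 0.4 to 0.825 m from the base axis. Payload 7 kg.
Tool frame: the origin (TCP) lies midway between the tips of the shut fingers; the grasp point (between the pads) lies hold_point_z behind it (hold_point_z is the distance from the TCP to the grasp point, in m); z points along the fingers, y is the line along which they close (so a half turn about z gives the same grasp; the last joint's range is limited). The gripper opens to 88 mm and grips with 3 to 60 N. Pads are 19 mm wide; open, the fingers measure 130 mm over their backs; the gripper's body (78 mm by 193 mm) begins 47 mm behind the grasp point.
Start: joints at [-0.824, 0.359, 0.012, 0, -1.224, -0.288], TCP at [0.299, -0.605, 0.227] pointing down, gripper open.
Joint ranges: [-3.07, 3.07], [-1.43, 2.12], [-1.02, 1.25], [-3.03, 1.67], [-3.05, -0], [-3.03, 3.03]. Speed limits (rad/s): [2.39, 2.39, 3.01, 3.14, 3.14, 3.14].

## Interface

Orientations are given as [roll, pitch, yaw] about the fixed x, y, z axes, in that order (R = Rz(yaw) Ry(pitch) Rx(roll)).
In Python, from station import * gives the robot as it stands.
- The arm moves only by the tool apply_moves, never from a script. Its argument "steps" is a list of rows, each an object with "translation": the shift along the world's x, y, z scaled (see below), a list of three; "rotation": the turn, a rotation vector about the world's x, y, z scaled (see below), a list of three. A call has exactly 10 rows; each row is the pose to reach, as a shift and turn from the pose commanded when the call began; what a row does not reach only later rows make up. The controller multiplies each number of a shift by 250 mm and each number of a turn by 30 degrees. A row lasts 1/12 s, in which the tool goes at most 41.7 mm and 7.16 degrees, less where a joint would pass 70% of its speed; a pose out of reach is approached as far as the arm can. A call with a number of a shift or a turn outside -1 to 1 is refused whole. A call with a gripper value outside its range is refused whole. "jaw" is the closure, from -1 (fully open) to 1 (shut), so that 0 is half open, set as the call begins (left out, the last holds). The fingers move at their own pace and stop on an object; "newtons" is the grip in N (left out, the last holds). Time passes only in rows, so rows that repeat a pose let the fingers close, or fill a call up. It gives the time, the measured TCP pose, the force, the opening and the grip force at its end, in the units of the state.
- get_state(): the state, without advancing time (a new reading comes with each control period).
- grab_frame(name): name is "scene" or "top" or "wrist"; returns the picture (480x640x3 uint8, blue, green, red); there is no depth.
- camera_model(name): a dict with "fx", "fy", "cx", "cy" (pixels), "xyz" and "rotation" of the camera in the world. Camera axes: x right, y down, z forward; pixel columns grow to the right and rows downward; lengths in m; the calibration is good to about 2 mm. A picture is of the moment at which its call begins: read the wrist's pose just before it. camera_model takes no time and is no camera call; for the wrist camera it gives the pose at the moment of the call.
- job_done(): hands the job in; it is judged then, once.
The state is a dict: "t": time; "q": joint angles; "qd": joint speeds; "joint_efforts": joint torques, N m; "eef_pos": TCP position; "ee_rot": TCP orientation; "force": force on the tool from outside, world axes, zero at the start; "moment": the same for the moment, N m; "width": finger opening in m; "gripper_force": force on a finger pad.
Only numpy, scipy, OpenCV 4.12 (cv2) and the standard library are available. Lean on these libraries where they do the work, as an engineer would, in place of code of your own. Each camera call takes 0.05 s, during which the arm holds its last target. There are 200 camera calls.

## Task

The long open-ended mould has a cured specimen block stuck in it. First move the culture flask out of the catch tray and lay it flat on the bare bench; then turn the mould mouth-down over the tray and sharply rap its rim on the raised knock rail until the block drops into the tray. Finally lay the empty mould on its side in the middle of the ribbed rubber mat, leaving the block in the tray and the other things on the bench undisturbed.

Things in the scene. Friction and masses are not known exactly. Their poses are not given: they have to be found in the camera images.
- tray: Fixed open aluminium catch tray, 180 (x) x 250 (y) x 30 mm high, walls and floor 4 mm. Origin at the centre of its underside; +x points away from the robot (within 0.2 rad).
- tray_floor (a point): Centre of the tray's inner floor, 4 mm above the bench. In the tray's axes the fixed steel knock rail (round, 14 mm thick, its centre line 85 mm above the bench) runs over three rims: along x at y = +120 mm and at y = -120 mm (x from -83 to +85 mm), and along y at x = +85 mm between them; the rim at -x has none. Four posts, 12 mm thick, at x = -80 and +85, y = +-120 mm.
- mould_center (a point): Centre of the long mould: square aluminium tube 100 mm long (x), 50 x 50 mm, walls 5 mm, closed at its +x end, open at its -x end (mouth 40 x 40 mm). It starts lying on its side, left or right of the tray, mouth roughly to the robot (within 0.75 rad). About 0.37 kg with the block. Axes are the mould's: x from mouth to closed end, z up as it lies.
- mould: The same long mould; origin at the centre of the side on which it lies, 25 mm below mould_center. Mouth-down means that its +x axis points up; its mouth 45 degrees below level or steeper is enough.
- mould_mouth (a point): Centre of the long mould's mouth.
- block_center (a point): Centre of the grey resin block, 62 (x) x 36 x 36 mm, 0.12 kg, stuck in the long mould, 13.5 mm from the mould's centre towards the closed end. Sprung strips hold it with 2.5 times its weight: smooth carrying and turning over leave it in place. Each sharp rap of the rim (striking at 0.15 to 0.4 m/s; slow pressing does little) shifts it 1 to 6 mm; after 5 or 6 mm in all it drops out.
- flask_center (a point): Centre, half-way up, of a clear culture flask with a cap, lying flat in the tray at first: 52 mm wide (its x), 98 mm long (its y, from 54 mm behind this point, where the cap is, to 44 mm ahead of it), 24 mm high, 0.035 kg.
- mat_center (a point): Centre of the top of a ribbed black rubber mat fixed on the bench, 120 (x) x 100 (y) x 6 mm; left or right, beyond the moulds.
- mould_short_center (a point): Centre of a second, empty mould that must be left alone: same section (50 x 50 mm) but only 60 mm long; lies on its side on the other side of the tray from the long one.
- reagent_bottle: Upright white bottle, 56 mm across, 99 mm high, behind the tray; origin at its foot. Leave alone.
- timer: Flat square timer, 66 x 66 x 18 mm, on the other side from the mat; origin at its underside. Leave alone.
Mind the look-alikes: they are no part of the job. Leave any red look-alike of the mould alone.

How it is judged:
On the way, in this order (a step that is already met when the one before it is completed fails the run):
1. the flask lies flat on the bench, clear of the tray, the block still stuck in the mould ((x of flask_center in the frame of tray above 0.095 m or x of flask_center in the frame of tray below -0.095 m or y of flask_center in the frame of tray above 0.13 m or y of flask_center in the frame of tray below -0.13 m) and height (world z) of flask_center below 0.017 m and angle between flask_center's own z axis and vertical below 0.15 rad and x of block_center in the frame of mould above 0 m), for 0.2 s.
2. the mould is held over the tray with its mouth at least 40 degrees below level, the block still stuck in it (angle between mould's own x axis and vertical below 0.87 rad and x of mould_mouth in the frame of tray between -0.09 and 0.11 m and y of mould_mouth in the frame of tray between -0.14 and 0.14 m and x of block_center in the frame of mould above 0 m), for 0.1 s.
3. the mould, mouth-down, is rapped on the tray or its rail (over 3 N) with the block still in it (angle between mould's own x axis and vertical below 0.87 rad and x of mould_mouth in the frame of tray between -0.09 and 0.11 m and y of mould_mouth in the frame of tray between -0.14 and 0.14 m and x of block_center in the frame of mould above -0.02 m and contact force between mould and tray above 3 N).
4. the block has dropped into the tray (x of block_center in the frame of tray between -0.09 and 0.09 m and y of block_center in the frame of tray between -0.125 and 0.125 m and height (world z) of block_center below 0.045 m and distance between block_center and mould_center above 0.06 m and linear speed of block below 0.1 m/s), for 0.2 s.
At the end, for the whole second after the job is handed in: The block lies still in the tray; the flask lies flat on the bench itself (not on the mat), outside the tray; the empty long mould lies still on its side (within 0.1 rad) on the mat, its centre within 30 mm of the mat's centre; everything is released (x of block_center in the frame of tray between -0.09 and 0.09 m and y of block_center in the frame of tray between -0.125 and 0.125 m and height (world z) of block_center below 0.045 m and linear speed of each of block, flask, mould below 0.03 m/s and (x of flask_center in the frame of tray above 0.095 m or x of flask_center in the frame of tray below -0.095 m or y of flask_center in the frame of tray above 0.13 m or y of flask_center in the frame of tray below -0.13 m) and height (world z) of flask_center below 0.017 m and angle between flask_center's own z axis and vertical below 0.15 rad and horizontal distance between mould_center and mat_center below 0.03 m and height (world z) of mould_center below 0.04 m and angle between mould's own x axis and vertical between 1.47 and 1.67 rad); the robot touches nothing.
It fails at once if the short mould is pushed more than 25 mm (distance of mould_short_center from where it was at the start of the episode above 0.025 m).
It fails at once if the timer is pushed more than 25 mm (distance of timer from where it was at the start of the episode above 0.025 m).
It fails at once if the bottle is pushed more than 25 mm (distance of reagent_bottle from where it was at the start of the episode above 0.025 m).
It fails at once if the bottle is tipped (angle between reagent_bottle's own z axis and vertical above 0.5 rad).
It also fails if it takes over 67 s, if anything falls off the work surface, if the arm or the gripper's body presses on something with over 40 N, if the wrist force passes 120 N, or if a joint passes its speed limit or range.

## Working session

There is one attempt and no reset: what is moved stays moved. The work goes in short steps, Python scripts to look and compute and a tool call to move; the robot and the scene stay as the last step left them, time stands still between calls to the robot, and variables do not carry over. Pictures are saved under pics/ and viewed, at most 10 in all, crops included, and the job is handed in when it is done.

Besides the shell and the picture viewer there is one more tool, called after ">>>" as name([rows], argument=value, ...), one row to a line, values as JSON. apply_moves: Moves the arm, as the interface text tells. Shifts and turns lie within -1 to 1; 1 stands for 250 mm of shift or 30 degrees of turn. Its arguments: {"type":"object","properties":{"steps":{"type":"array"},"jaw":{"type":"number"},"newtons":{"type":"number"}},"required":["steps"]}

```bash
ls; mkdir -p pics; python3 - <<'E'
from station import *
import cv2
s=get_state(); print(s)
for n in("scene","top"):
    print(n,camera_model(n)); cv2.imwrite(f"pics/{n}0.png",grab_frame(n))
E
```

```text
pics
{'t': 0.0, 'q': array([-8.23905325e-01,  3.59419725e-01,  1.10759307e-02, -3.69850818e-04,
       -1.22407908e+00, -2.88086178e-01]), 'qd': array([-1.04735972e-03,  7.83672931e-04, -1.40324513e-05,  1.74972262e-03,
       -2.82725134e-04,  2.39909668e-04]), 'joint_efforts': array([-1.61707278e-03, -5.82711732e+01,  2.93049073e+01,  6.99695528e+00,
        6.77060147e-03, -2.00475574e-04]), 'eef_pos': array([ 0.29870769, -0.60477678,  0.22560532]), 'ee_rot': array([ 3.13993435e+00, -1.28825336e-04, -2.68291369e+00]), 'force': array([ 1.41850521, -0.72510982, -0.30593817]), 'moment': array([-0.0339013 ,  0.03883398, -0.01201644]), 'gripper_force': 0.0, 'width': 0.08759717027946784}
scene {'fx': 576.2865194782675, 'fy': 576.2865194782675, 'cx': 315.9708586696372, 'cy': 240.78363150736374, 'xyz': array([-0.0733866 ,  0.87430017,  0.88491534]), 'rotation': array([-2.25267289,  0.00703474, -2.5455193 ])}
top {'fx': 595.4374521402772, 'fy': 595.4374521402772, 'cx': 326.306878302532, 'cy': 231.63283773826294, 'xyz': array([0.35539719, 0.02324784, 1.67829503]), 'rotation': array([-3.03980111,  0.01198288, -1.54223334])}
```

View pics/top0.png

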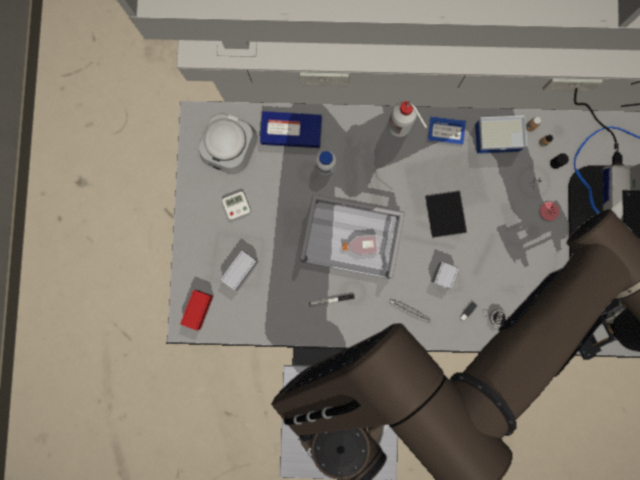

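View pics/scene0.png

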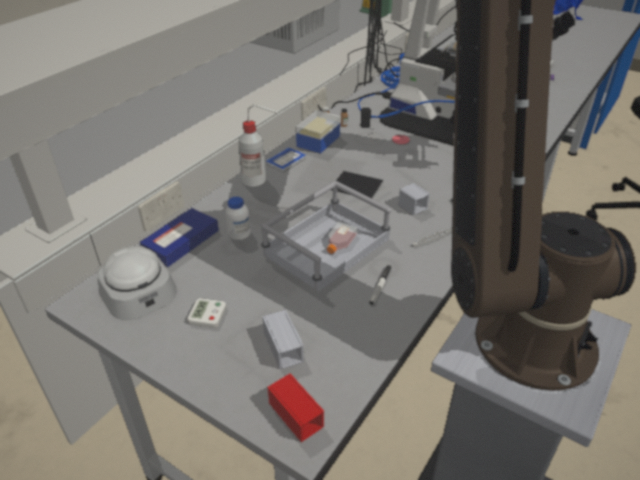

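```bash
python3 -c "
import station; print([n for n in dir(station) if n[0]!='_']); print(getattr(station,'hold_point_z',None))"
```

```text
['Unreachable', 'camera_model', 'get_state', 'grab_frame', 'hold_point_z', 'job_done']
0.0188
```

```bash
cat > h.py <<'E'
import numpy as np, cv2
from station import *
from scipy.spatial.transform import Rotation as R
def rm(c):
    r=np.array(c["rotation"]); return R.from_euler('xyz',r).as_matrix() if r.size==3 else r
def ray(c,u,v,z):
    d=rm(c)@np.array([(u-c["cx"])/c["fx"],(v-c["cy"])/c["fy"],1]); o=np.array(c["xyz"]); return o+d*(z-o[2])/d[2]
def proj(c,p):
    q=rm(c).T@(np.array(p)-c["xyz"]); return q[0]/q[2]*c["fx"]+c["cx"],q[1]/q[2]*c["fy"]+c["cy"]
E
python3 - <<'E'
from h import *
c=camera_model("top")
for n,u,v,z in [("tray",352,237,.03),("mould",238,270,.05),("short",446,274,.05),("mat",446,214,.006),("timer",235,205,.018),("flask",362,245,.028),("cap",346,245,.016),("bottle",326,160,.099)]: print(n,ray(c,u,v,z).round(3))
im=cv2.imread("pics/top0.png")
a=cv2.resize(im[180:300,295:475],None,fx=4.4,fy=4.4,interpolation=cv2.INTER_CUBIC); cv2.imwrite("pics/c1.png",a)
a=cv2.resize(im[240:300,210:270],None,fx=5,fy=5,interpolation=cv2.INTER_CUBIC)
b=cv2.resize(im[250:300,420:480],None,fx=5,fy=5,interpolation=cv2.INTER_CUBIC); b=cv2.copyMakeBorder(b,0,50,0,0,cv2.BORDER_CONSTANT)
cv2.imwrite("pics/c2.png",np.hstack([a,b]))
E
```

```text
tray [ 0.51  -0.024  0.03 ]
mould [0.409 0.286 0.05 ]
short [ 0.414 -0.282  0.05 ]
mat [ 0.585 -0.288  0.006]
timer [0.593 0.308 0.018]
flask [ 0.489 -0.052  0.028]
cap [ 0.488 -0.008  0.016]
bottle [0.71  0.053 0.099]
```

View pics/c1.png

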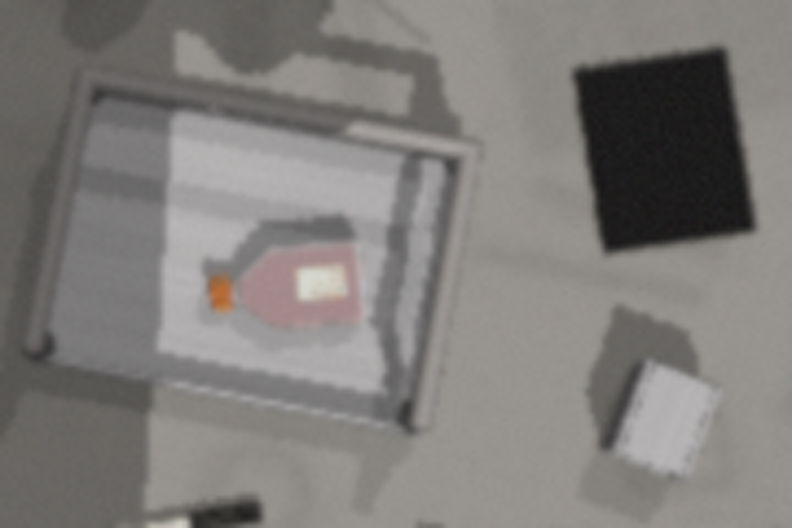

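View pics/c2.png

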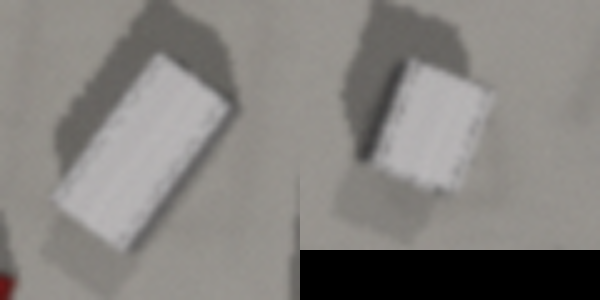

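```bash
python3 - <<'E'
from h import *
c=camera_model("top")
def P(pts,z,s,o): 
    return np.array([ray(c,x/s+o[0],y/s+o[1],z) for x,y in pts])[:,:2]
def rep(n,a):
    print(n,"ctr",a.mean(0).round(4)); 
    for i in range(len(a)):
        d=a[(i+1)%len(a)]-a[i]; print("   ",a[i].round(3),"len",np.hypot(*d).round(4),"dir",np.degrees(np.arctan2(d[1],d[0])).round(1))
rep("rail far-L,far-R,nearR,nearL",P([(90,80),(470,150),(422,425),(38,350)],.092,4.4,(295,180)))
rep("mat",P([(575,70),(725,48),(755,230),(605,252)],.006,4.4,(295,180)))
rep("mould",P([(160,53),(235,105),(128,250),(55,198)],.05,5,(210,240)))
rep("short",P([(408,58),(495,92),(460,190),(370,158)],.05,5,(360,250)))
rep("flask cap end,mid end",P([(207,293),(361,284)],.018,4.4,(295,180)))
rep("flask body width",P([(300,246),(302,328)],.025,4.4,(295,180)))
rep("flask end corners",P([(354,245),(361,322)],.025,4.4,(295,180)))
E
```

```text
rail far-L,far-R,nearR,nearL ctr [ 0.5046 -0.0246]
    [0.607 0.079] len 0.2358 dir -99.0
    [ 0.57  -0.154] len 0.1701 dir 171.1
    [ 0.402 -0.128] len 0.2363 dir 80.6
    [0.44  0.105] len 0.1683 dir -9.1
mat ctr [ 0.5848 -0.2888]
    [ 0.635 -0.231] len 0.0977 dir -80.0
    [ 0.652 -0.327] len 0.119 dir -170.4
    [ 0.535 -0.347] len 0.097 dir 99.9
    [ 0.518 -0.251] len 0.119 dir 9.9
mould ctr [0.4084 0.2835]
    [0.462 0.277] len 0.0504 dir -122.9
    [0.435 0.235] len 0.0978 dir 145.6
    [0.354 0.29 ] len 0.0493 dir 56.6
    [0.382 0.331] len 0.0973 dir -33.7
short ctr [ 0.4118 -0.2834]
    [ 0.448 -0.269] len 0.0505 dir -109.9
    [ 0.43  -0.317] len 0.0569 dir 160.9
    [ 0.377 -0.298] len 0.0515 dir 72.0
    [ 0.393 -0.249] len 0.0586 dir -20.1
flask cap end,mid end ctr [ 0.4878 -0.046 ]
    [0.484 0.003] len 0.0979 dir -85.1
    [ 0.492 -0.095] len 0.0979 dir 94.9
flask body width ctr [ 0.4885 -0.0564]
    [ 0.514 -0.055] len 0.052 dir -177.3
    [ 0.463 -0.058] len 0.052 dir 2.7
flask end corners ctr [ 0.4917 -0.0921]
    [ 0.516 -0.089] len 0.049 dir -173.7
    [ 0.467 -0.095] len 0.049 dir 6.3
```

```bash
cat >> h.py <<'E'
def tool(yaw,tilt=0,axis=0):
    "tool down with tool x at yaw deg, then turned by tilt deg about horizontal axis at azimuth axis deg"
    a=np.radians(axis)
    return R.from_rotvec(np.radians(tilt)*np.array([np.cos(a),np.sin(a),0]))*R.from_euler('xyz',[np.pi,0,np.radians(yaw)])
def delta(p,Rt,s=None):
    s=s or get_state(); R0=R.from_euler('xyz',s["ee_rot"])
    print("t",round(s["t"],2),"pos",s["eef_pos"].round(4),"rpy",np.degrees(s["ee_rot"]).round(1),"q",np.round(s["q"],2),"w",round(s["width"],4),"F",s["force"].round(1))
    print("dT",((np.array(p)-s["eef_pos"])/.25).round(3),"dR",((Rt*R0.inv()).as_rotvec(degrees=True)/30).round(3))
E
python3 -c "
from h import *
delta([.482,-.066,.22],tool(-95))"
```

```text
t 0.1 pos [ 0.2987 -0.6048  0.2257] rpy [ 179.9   -0.  -153.7] q [-0.82  0.36  0.01 -0.   -1.22 -0.29] w 0.0878 F [-0.5 -0.1 -0.1]
dT [ 0.733  2.155 -0.023] dR [-1.000e-03 -3.000e-03  1.957e+00]
```

>>> apply_moves([
  {"translation":[0.024,0.072,0],"rotation":[0,0,0.065]},
  {"translation":[0.048,0.144,0],"rotation":[0,0,0.13]},
  {"translation":[0.072,0.216,0],"rotation":[0,0,0.195]},
  {"translation":[0.096,0.288,0],"rotation":[0,0,0.26]},
  {"translation":[0.12,0.36,0],"rotation":[0,0,0.325]},
  {"translation":[0.144,0.432,0],"rotation":[0,0,0.39]},
  {"translation":[0.168,0.504,0],"rotation":[0,0,0.455]},
  {"translation":[0.192,0.576,0],"rotation":[0,0,0.52]},
  {"translation":[0.216,0.648,0],"rotation":[0,0,0.585]},
  {"translation":[0.24,0.72,0],"rotation":[0,0,0.65]},
], jaw=-1)

```text
t: 0.93
eef_pos: [0.3589, -0.4241, 0.2262]
ee_rot: [3.141, -0.0, -2.341]
force: [0.8, 0.0, 0.2]
width: 0.0876
gripper_force: 0.0
```

>>> apply_moves([
  {"translation":[0.024,0.072,0],"rotation":[0,0,0.065]},
  {"translation":[0.048,0.144,0],"rotation":[0,0,0.13]},
  {"translation":[0.072,0.216,0],"rotation":[0,0,0.195]},
  {"translation":[0.096,0.288,0],"rotation":[0,0,0.26]},
  {"translation":[0.12,0.36,0],"rotation":[0,0,0.325]},
  {"translation":[0.144,0.432,0],"rotation":[0,0,0.39]},
  {"translation":[0.168,0.504,0],"rotation":[0,0,0.455]},
  {"translation":[0.192,0.576,0],"rotation":[0,0,0.52]},
  {"translation":[0.216,0.648,0],"rotation":[0,0,0.585]},
  {"translation":[0.24,0.72,0],"rotation":[0,0,0.65]},
])

```text
t: 1.77
eef_pos: [0.4188, -0.2442, 0.2263]
ee_rot: [3.141, 0.0, -2.001]
force: [-0.1, 0.1, -0.2]
width: 0.0876
gripper_force: 0.0
```

>>> apply_moves([
  {"translation":[0.028,0.08,0],"rotation":[0,0,0.08]},
  {"translation":[0.056,0.16,0],"rotation":[0,0,0.16]},
  {"translation":[0.084,0.24,0],"rotation":[0,0,0.24]},
  {"translation":[0.112,0.32,0],"rotation":[0,0,0.32]},
  {"translation":[0.14,0.4,0],"rotation":[0,0,0.4]},
  {"translation":[0.168,0.48,0],"rotation":[0,0,0.48]},
  {"translation":[0.196,0.56,0],"rotation":[0,0,0.56]},
  {"translation":[0.224,0.64,0],"rotation":[0,0,0.64]},
  {"translation":[0.25,0.715,0],"rotation":[0,0,0.66]},
  {"translation":[0.25,0.715,0],"rotation":[0,0,0.66]},
])

```text
t: 2.6
eef_pos: [0.4822, -0.0642, 0.2263]
ee_rot: [3.142, 0.0, -1.654]
force: [0.4, 0.7, 0.7]
width: 0.0878
gripper_force: 0.0
```

```bash
python3 -c "
from h import *
delta([.482,-.066,.075],tool(-95,8,-95))
c=camera_model('wrist'); im=grab_frame('wrist'); cv2.imwrite('pics/w1.png',im)
for p in ([.489,-.051,.028],[.4925,-.095,.028],[.484,.003,.016],[.516,-.0565,.028],[.463,-.058,.028]): print(p,np.round(proj(c,p),0))
"
```

```text
t 2.6 pos [ 0.4822 -0.0642  0.2263] rpy [180.    0.  -94.8] q [ 0.27  0.04 -0.39 -0.   -1.14 -0.36] w 0.0878 F [0.4 0.7 0.7]
dT [-0.001 -0.007 -0.605] dR [-0.023 -0.266 -0.008]
[0.489, -0.051, 0.028] [319. 235.]
[0.4925, -0.095, 0.028] [312. 190.]
[0.484, 0.003, 0.016] [329. 282.]
[0.516, -0.0565, 0.028] [292. 231.]
[0.463, -0.058, 0.028] [345. 225.]
```

View pics/w1.png

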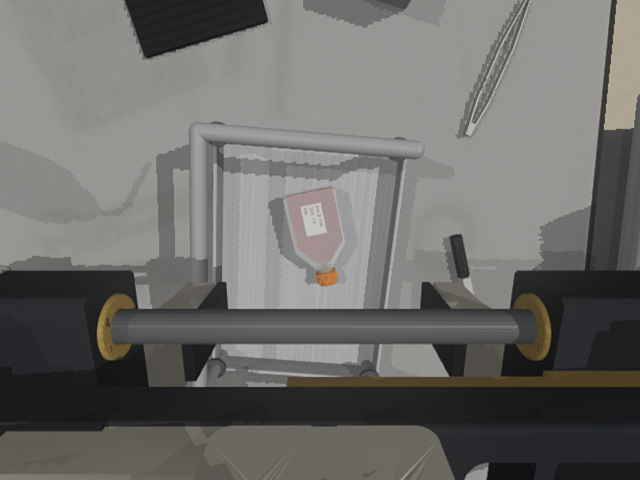

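>>> apply_moves([
  {"translation":[0,0,-0.08],"rotation":[0,-0.053,0]},
  {"translation":[0,0,-0.16],"rotation":[-0.01,-0.106,0]},
  {"translation":[0,0,-0.24],"rotation":[-0.015,-0.16,0]},
  {"translation":[0,0,-0.33],"rotation":[-0.02,-0.213,0]},
  {"translation":[0,0,-0.42],"rotation":[-0.023,-0.266,0]},
  {"translation":[0,0,-0.51],"rotation":[-0.023,-0.266,0]},
  {"translation":[0,0,-0.6],"rotation":[-0.023,-0.266,0]},
  {"translation":[0,0,-0.68],"rotation":[-0.023,-0.266,0]},
  {"translation":[0,0,-0.76],"rotation":[-0.023,-0.266,0]},
  {"translation":[0,0,-0.8],"rotation":[-0.023,-0.266,0]},
])

```text
t: 3.48
eef_pos: [0.4797, -0.0674, 0.0244]
ee_rot: [-3.005, -0.001, -1.658]
force: [-0.5, 0.9, -0.6]
width: 0.0875
gripper_force: 0.0
```

```bash
python3 -c "
from h import *
delta([.482,-.064,.016],tool(-95,8,-95))"
```

```text
t 3.48 pos [ 0.4797 -0.0674  0.0244] rpy [-1.722e+02 -1.000e-01 -9.500e+01] q [ 0.31  0.22 -0.82  0.14 -0.41 -0.52] w 0.0875 F [-0.5  0.9 -0.6]
dT [ 0.009  0.014 -0.034] dR [ 0.001 -0.005 -0.001]
```

>>> apply_moves([
  {"translation":[0,0,-0.02],"rotation":[0,0,0]},
  {"translation":[0,0.01,-0.034],"rotation":[0,0,0]},
  {"translation":[0,0.01,-0.034],"rotation":[0,0,0]},
  {"translation":[0,0.01,-0.034],"rotation":[0,0,0]},
  {"translation":[0,0.01,-0.034],"rotation":[0,0,0]},
  {"translation":[0,0.01,-0.034],"rotation":[0,0,0]},
  {"translation":[0,0.01,-0.034],"rotation":[0,0,0]},
  {"translation":[0,0.01,-0.034],"rotation":[0,0,0]},
  {"translation":[0,0.01,-0.034],"rotation":[0,0,0]},
  {"translation":[0,0.01,-0.034],"rotation":[0,0,0]},
])

```text
t: 4.32
eef_pos: [0.4815, -0.0639, 0.0182]
ee_rot: [-3.002, 0.0, -1.656]
force: [-0.5, -0.5, -0.0]
width: 0.0876
gripper_force: 0.0
```

>>> apply_moves([
  {"translation":[0,0,0],"rotation":[0,0,0]},
  {"translation":[0,0,0],"rotation":[0,0,0]},
  {"translation":[0,0,0],"rotation":[0,0,0]},
  {"translation":[0,0,0],"rotation":[0,0,0]},
  {"translation":[0,0,0],"rotation":[0,0,0]},
  {"translation":[0,0,0],"rotation":[0,0,0]},
  {"translation":[0,0,0],"rotation":[0,0,0]},
  {"translation":[0,0,0],"rotation":[0,0,0]},
  {"translation":[0,0,0],"rotation":[0,0,0]},
  {"translation":[0,0,0],"rotation":[0,0,0]},
], jaw=1, newtons=8)

```text
t: 5.15
eef_pos: [0.4815, -0.0639, 0.0181]
ee_rot: [-3.002, -0.0, -1.656]
force: [0.2, -0.3, 0.5]
width: 0.0532
gripper_force: 7.7
```

>>> apply_moves([
  {"translation":[-0.02,0,0.02],"rotation":[0,0,0]},
  {"translation":[-0.04,0,0.06],"rotation":[0,0,0]},
  {"translation":[-0.05,0,0.12],"rotation":[0,0,0]},
  {"translation":[-0.05,0,0.19],"rotation":[0,0,0]},
  {"translation":[-0.05,0,0.26],"rotation":[0,0,0]},
  {"translation":[-0.05,0,0.33],"rotation":[0,0.05,0]},
  {"translation":[-0.04,0,0.4],"rotation":[0.01,0.1,0]},
  {"translation":[-0.02,0,0.46],"rotation":[0.015,0.15,0]},
  {"translation":[0,0,0.5],"rotation":[0.02,0.21,0]},
  {"translation":[0,0,0.5],"rotation":[0.023,0.266,0]},
])

```text
t: 5.98
eef_pos: [0.4828, -0.0636, 0.1458]
ee_rot: [-3.139, 0.001, -1.656]
force: [0.2, -0.4, 0.6]
width: 0.0529
gripper_force: 7.7
```

>>> apply_moves([
  {"translation":[0.01,0.1,0],"rotation":[0,0,0]},
  {"translation":[0.02,0.2,0],"rotation":[0,0,0]},
  {"translation":[0.04,0.3,0],"rotation":[0,0,0]},
  {"translation":[0.06,0.4,0],"rotation":[0,0,0]},
  {"translation":[0.08,0.5,0],"rotation":[0,0,0]},
  {"translation":[0.1,0.6,0],"rotation":[0,0,0]},
  {"translation":[0.12,0.7,0],"rotation":[0,0,0]},
  {"translation":[0.12,0.8,0],"rotation":[0,0,0]},
  {"translation":[0.12,0.9,0],"rotation":[0,0,0]},
  {"translation":[0.12,0.97,0],"rotation":[0,0,0]},
])

```text
t: 6.82
eef_pos: [0.5106, 0.1801, 0.1431]
ee_rot: [3.141, -0.0, -1.656]
force: [0.7, -0.2, -0.6]
width: 0.0535
gripper_force: 7.7
```

```bash
python3 -c "
from h import *
delta([.51,.178,.014],tool(-95))
cv2.imwrite('pics/s1.png',grab_frame('scene'))"
```

```text
t 6.82 pos [0.5106 0.1801 0.1431] rpy [180.   -0.  -94.9] q [ 0.7   0.21 -0.4  -0.   -0.96 -0.79] w 0.0535 F [ 0.7 -0.2 -0.6]
dT [-0.002 -0.008 -0.516] dR [ 0.    -0.001 -0.004]
```

View pics/s1.png

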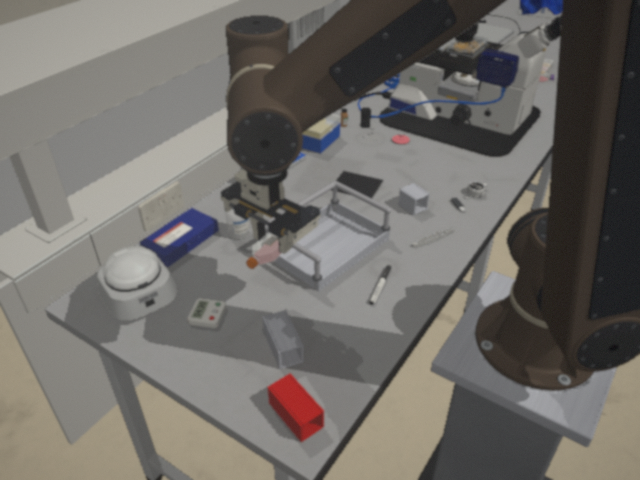

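>>> apply_moves([
  {"translation":[0,0,-0.08],"rotation":[0,0,0]},
  {"translation":[0,0,-0.16],"rotation":[0,0,0]},
  {"translation":[0,0,-0.24],"rotation":[0,0,0]},
  {"translation":[0,0,-0.32],"rotation":[0,0,0]},
  {"translation":[0,0,-0.39],"rotation":[0,0,0]},
  {"translation":[0,0,-0.44],"rotation":[0,0,0]},
  {"translation":[0,0,-0.48],"rotation":[0,0,0]},
  {"translation":[0,0,-0.5],"rotation":[0,0,0]},
  {"translation":[0,0,-0.51],"rotation":[0,0,0]},
  {"translation":[0,0,-0.51],"rotation":[0,0,0]},
])

```text
t: 7.7
eef_pos: [0.5114, 0.1785, 0.0157]
ee_rot: [3.142, -0.0, -1.656]
force: [0.5, 0.8, 0.3]
width: 0.0522
gripper_force: 7.8
```

>>> apply_moves([
  {"translation":[0,0,0],"rotation":[0,0,0]},
  {"translation":[0,0,0],"rotation":[0,0,0]},
  {"translation":[0,0,0],"rotation":[0,0,0]},
  {"translation":[0,0,0],"rotation":[0,0,0]},
  {"translation":[0,0,0],"rotation":[0,0,0]},
  {"translation":[0,0,0],"rotation":[0,0,0]},
  {"translation":[0,0,0],"rotation":[0,0,0]},
  {"translation":[0,0,0],"rotation":[0,0,0]},
  {"translation":[0,0,0],"rotation":[0,0,0]},
  {"translation":[0,0,0],"rotation":[0,0,0]},
], jaw=-1)

```text
t: 8.53
eef_pos: [0.5114, 0.1786, 0.0155]
ee_rot: [3.142, -0.0, -1.657]
force: [-0.6, 0.1, 1.2]
width: 0.0877
gripper_force: 0.0
```

>>> apply_moves([
  {"translation":[0,0,0.04],"rotation":[0,0,0]},
  {"translation":[0,0,0.1],"rotation":[0,0,0]},
  {"translation":[0,0,0.18],"rotation":[0,0,0]},
  {"translation":[0,0,0.27],"rotation":[0,0,0]},
  {"translation":[0,0,0.36],"rotation":[0,0,0]},
  {"translation":[-0.04,0.04,0.45],"rotation":[0,0,0.1]},
  {"translation":[-0.1,0.1,0.5],"rotation":[0,0,0.25]},
  {"translation":[-0.16,0.16,0.5],"rotation":[0,0,0.4]},
  {"translation":[-0.22,0.22,0.5],"rotation":[0,0,0.6]},
  {"translation":[-0.3,0.3,0.5],"rotation":[0,0,0.8]},
])

```text
t: 9.37
eef_pos: [0.4362, 0.2539, 0.1418]
ee_rot: [-3.14, 0.001, -1.234]
force: [0.4, 1.2, -1.2]
width: 0.0877
gripper_force: 0.0
```

```bash
python3 -c "
from h import *
delta([.408,.2835,.01],tool(-34))"
```

```text
t 9.37 pos [0.4362 0.2539 0.1418] rpy [-179.9    0.   -70.7] q [ 0.92  0.15 -0.48  0.   -0.94 -0.58] w 0.0877 F [ 0.4  1.2 -1.2]
dT [-0.113  0.119 -0.527] dR [-3.000e-03  1.000e-03  1.223e+00]
```

>>> apply_moves([
  {"translation":[-0.015,0.015,0],"rotation":[0,0,0.12]},
  {"translation":[-0.03,0.03,0],"rotation":[0,0,0.24]},
  {"translation":[-0.045,0.045,0],"rotation":[0,0,0.36]},
  {"translation":[-0.06,0.06,0],"rotation":[0,0,0.48]},
  {"translation":[-0.075,0.075,0],"rotation":[0,0,0.6]},
  {"translation":[-0.09,0.09,0],"rotation":[0,0,0.72]},
  {"translation":[-0.1,0.1,0],"rotation":[0,0,0.84]},
  {"translation":[-0.11,0.11,0],"rotation":[0,0,0.92]},
  {"translation":[-0.113,0.119,0],"rotation":[0,0,1.0]},
  {"translation":[-0.113,0.119,0],"rotation":[0,0,1.0]},
])

```text
t: 10.2
eef_pos: [0.4081, 0.2837, 0.1414]
ee_rot: [-3.141, 0.0, -0.712]
force: [-0.2, -0.3, 0.4]
width: 0.0875
gripper_force: 0.0
```

```bash
python3 -c "
from h import *
delta([.408,.2835,.01],tool(-34))
c=camera_model('wrist'); im=grab_frame('wrist')
for p in ([.462,.277,.05],[.435,.235,.05],[.354,.29,.05],[.382,.331,.05]):
    u,v=proj(c,p); print(u,v); cv2.circle(im,(int(u),int(v)),2,(0,0,255),-1)
cv2.imwrite('pics/w2.png',im)"
```

```text
t 10.2 pos [0.4081 0.2837 0.1414] rpy [-180.     0.   -40.8] q [ 1.    0.14 -0.49  0.   -0.94 -0.14] w 0.0875 F [-0.2 -0.3  0.4]
dT [-0.    -0.001 -0.526] dR [-0.001  0.001  0.226]
278.2348524427932 185.67740427130133
352.9674576747806 175.02002917740566
365.81613104541424 311.3559637889125
297.83455491749504 318.3417195684705
```

View pics/w2.png

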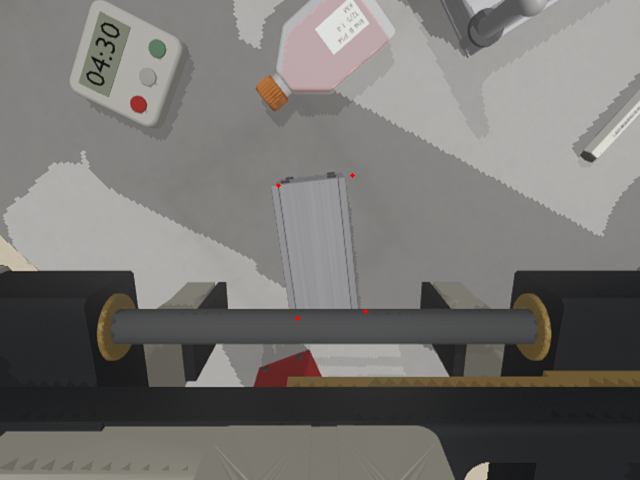

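>>> apply_moves([
  {"translation":[0,0,-0.03],"rotation":[0,0,0.08]},
  {"translation":[0,0,-0.07],"rotation":[0,0,0.16]},
  {"translation":[0,0,-0.13],"rotation":[0,0,0.2]},
  {"translation":[0,0,-0.21],"rotation":[0,0,0.2]},
  {"translation":[0,0,-0.29],"rotation":[0,0,0.2]},
  {"translation":[0,0,-0.37],"rotation":[0,0,0.2]},
  {"translation":[0,0,-0.43],"rotation":[0,0,0.2]},
  {"translation":[0,0,-0.48],"rotation":[0,0,0.2]},
  {"translation":[0,0,-0.52],"rotation":[0,0,0.2]},
  {"translation":[0,0,-0.52],"rotation":[0,0,0.2]},
])

```text
t: 11.08
eef_pos: [0.4075, 0.2821, 0.009]
ee_rot: [3.138, 0.0, -0.611]
force: [0.3, -0.6, 0.3]
width: 0.0876
gripper_force: 0.0
```

>>> apply_moves([
  {"translation":[0,0,0],"rotation":[0,0,0]},
  {"translation":[0,0,0],"rotation":[0,0,0]},
  {"translation":[0,0,0],"rotation":[0,0,0]},
  {"translation":[0,0,0],"rotation":[0,0,0]},
  {"translation":[0,0,0],"rotation":[0,0,0]},
  {"translation":[0,0,0],"rotation":[0,0,0]},
  {"translation":[0,0,0],"rotation":[0,0,0]},
  {"translation":[0,0,0],"rotation":[0,0,0]},
  {"translation":[0,0,0],"rotation":[0,0,0]},
  {"translation":[0,0,0],"rotation":[0,0,0]},
], jaw=1, newtons=50)

```text
t: 11.92
eef_pos: [0.4089, 0.2844, 0.0112]
ee_rot: [-3.139, -0.0, -0.609]
force: [1.2, 2.9, 5.7]
width: 0.05
gripper_force: 50.0
```

>>> apply_moves([
  {"translation":[0,0,0.03],"rotation":[0,0,0]},
  {"translation":[0,0,0.08],"rotation":[0,0,0]},
  {"translation":[0,0,0.15],"rotation":[0,0,0]},
  {"translation":[0,0,0.24],"rotation":[0,0,0]},
  {"translation":[0,0,0.34],"rotation":[0,0,0]},
  {"translation":[0,0,0.44],"rotation":[0,0,0]},
  {"translation":[0,0,0.54],"rotation":[0,0,0]},
  {"translation":[0,0,0.63],"rotation":[0,0,0]},
  {"translation":[0,0,0.7],"rotation":[0,0,0]},
  {"translation":[0,0,0.73],"rotation":[0,0,0]},
])

```text
t: 12.75
eef_pos: [0.4078, 0.2829, 0.1949]
ee_rot: [-3.141, 0.0, -0.61]
force: [0.3, 0.4, -4.3]
width: 0.05
gripper_force: 50.0
```

```bash
python3 -c "
from h import *
T=np.radians(-9.1); t0=np.array([.504,-.0245])
ex=np.array([np.cos(T),np.sin(T)]); ey=np.array([-ex[1],ex[0]])
p=t0+0.0*ex-.098*ey; print('target grasp xy',p)
delta([*p,.22],tool(-99))"
```

```text
target grasp xy [ 0.48850051 -0.12126655]
t 12.75 pos [0.4078 0.2829 0.1949] rpy [-180.     0.   -34.9] q [ 1.    0.09 -0.42 -0.   -1.06 -0.04] w 0.05 F [ 0.3  0.4 -4.3]
dT [ 0.323 -1.616  0.1  ] dR [-1.000e-03  1.000e-03 -2.136e+00]
```

>>> apply_moves([
  {"translation":[0.01,-0.04,0.005],"rotation":[0,0,-0.05]},
  {"translation":[0.02,-0.11,0.01],"rotation":[0,0,-0.14]},
  {"translation":[0.04,-0.2,0.02],"rotation":[0,0,-0.25]},
  {"translation":[0.06,-0.3,0.03],"rotation":[0,0,-0.37]},
  {"translation":[0.08,-0.4,0.04],"rotation":[0,0,-0.5]},
  {"translation":[0.1,-0.5,0.05],"rotation":[0,0,-0.62]},
  {"translation":[0.12,-0.6,0.06],"rotation":[0,0,-0.74]},
  {"translation":[0.14,-0.7,0.07],"rotation":[0,0,-0.85]},
  {"translation":[0.15,-0.77,0.08],"rotation":[0,0,-0.95]},
  {"translation":[0.16,-0.8,0.08],"rotation":[0,0,-1.0]},
])

```text
t: 13.58
eef_pos: [0.4466, 0.0804, 0.2117]
ee_rot: [3.138, 0.0, -1.139]
force: [-0.2, 0.3, -3.4]
width: 0.0499
gripper_force: 50.0
```

>>> apply_moves([
  {"translation":[0.01,-0.04,0.005],"rotation":[0,0,-0.05]},
  {"translation":[0.02,-0.11,0.01],"rotation":[0,0,-0.14]},
  {"translation":[0.04,-0.2,0.02],"rotation":[0,0,-0.25]},
  {"translation":[0.06,-0.3,0.03],"rotation":[0,0,-0.37]},
  {"translation":[0.08,-0.4,0.04],"rotation":[0,0,-0.5]},
  {"translation":[0.1,-0.5,0.05],"rotation":[0,0,-0.62]},
  {"translation":[0.12,-0.6,0.06],"rotation":[0,0,-0.74]},
  {"translation":[0.14,-0.7,0.07],"rotation":[0,0,-0.85]},
  {"translation":[0.15,-0.77,0.08],"rotation":[0,0,-0.95]},
  {"translation":[0.16,-0.8,0.08],"rotation":[0,0,-1.0]},
])

```text
t: 14.42
eef_pos: [0.4878, -0.1185, 0.2323]
ee_rot: [3.14, -0.0, -1.661]
force: [-0.1, 0.7, -4.0]
width: 0.05
gripper_force: 50.0
```

```bash
cat >> h.py <<'E'
T=np.radians(-9.1); t0=np.array([.504,-.0245])
ex=np.array([np.cos(T),np.sin(T)]); ey=np.array([-ex[1],ex[0]])
def tcp_for_corner(Rt,xt,yt,z):
    "TCP so that middle of underside mouth edge is at tray xt,yt height z; tool x=mould x, tool z=-mould z"
    M=Rt.as_matrix(); e=np.array([*(t0+xt*ex+yt*ey),z])
    ctr=e+.05*M[:,0]-.025*M[:,2]
    return ctr+.0138*M[:,2]
E
python3 -c "
from h import *
Rt=tool(-99,55,171)
print(Rt.as_matrix().round(2)); p=tcp_for_corner(Rt,0,-.119,.092); print(p)
delta(p+[0,0,.08],Rt)"
```

```text
[[-0.09 -0.99 -0.13]
 [-0.57  0.16 -0.81]
 [ 0.82  0.   -0.57]]
[ 0.48212804 -0.16126643  0.13938166]
t 14.42 pos [ 0.4878 -0.1185  0.2323] rpy [179.9  -0.  -95.2] q [ 0.15  0.07 -0.35 -0.   -1.15 -0.24] w 0.05 F [-0.1  0.7 -4. ]
dT [-0.023 -0.171 -0.052] dR [-1.819  0.223 -0.116]
```

>>> apply_moves([
  {"translation":[0,-0.01,0],"rotation":[-0.05,0.006,0]},
  {"translation":[0,-0.02,0],"rotation":[-0.14,0.017,-0.01]},
  {"translation":[0,-0.03,0],"rotation":[-0.24,0.03,-0.015]},
  {"translation":[0,-0.04,0],"rotation":[-0.35,0.043,-0.02]},
  {"translation":[0,-0.05,0],"rotation":[-0.46,0.056,-0.03]},
  {"translation":[0,-0.06,0],"rotation":[-0.57,0.07,-0.035]},
  {"translation":[0,-0.07,0],"rotation":[-0.68,0.083,-0.04]},
  {"translation":[-0.01,-0.08,0],"rotation":[-0.78,0.095,-0.05]},
  {"translation":[-0.01,-0.085,0],"rotation":[-0.87,0.106,-0.055]},
  {"translation":[-0.01,-0.085,0],"rotation":[-0.91,0.111,-0.058]},
])

```text
t: 15.25
eef_pos: [0.4852, -0.1373, 0.2318]
ee_rot: [3.129, -0.483, -1.682]
force: [0.1, 0.8, -3.8]
width: 0.0499
gripper_force: 50.0
```

>>> apply_moves([
  {"translation":[0,-0.01,0],"rotation":[-0.05,0.006,0]},
  {"translation":[0,-0.02,0],"rotation":[-0.14,0.017,-0.01]},
  {"translation":[0,-0.03,0],"rotation":[-0.24,0.03,-0.015]},
  {"translation":[0,-0.04,0],"rotation":[-0.35,0.043,-0.02]},
  {"translation":[0,-0.05,0],"rotation":[-0.46,0.056,-0.03]},
  {"translation":[0,-0.06,0],"rotation":[-0.57,0.07,-0.035]},
  {"translation":[0,-0.07,0],"rotation":[-0.68,0.083,-0.04]},
  {"translation":[-0.01,-0.08,-0.01],"rotation":[-0.78,0.095,-0.05]},
  {"translation":[-0.01,-0.085,-0.03],"rotation":[-0.87,0.106,-0.055]},
  {"translation":[-0.01,-0.085,-0.05],"rotation":[-0.91,0.111,-0.058]},
])

```text
t: 16.08
eef_pos: [0.4834, -0.159, 0.2196]
ee_rot: [3.137, -0.962, -1.719]
force: [-0.3, -1.1, -3.8]
width: 0.0499
gripper_force: 50.0
```

```bash
python3 -c "
from h import *
Rt=tool(-99,55,171)
p=tcp_for_corner(Rt,0,-.119,.092)
delta(p+[0,0,.04],Rt)
cv2.imwrite('pics/s2.png',grab_frame('scene')[120:330,160:460].repeat(2,0).repeat(2,1))"
```

```text
t 16.08 pos [ 0.4834 -0.159   0.2196] rpy [179.7 -55.1 -98.5] q [ 0.54  0.32 -0.72  0.7  -1.35 -1.15] w 0.0499 F [-0.3 -1.1 -3.8]
dT [-0.005 -0.009 -0.161] dR [ 0.002 -0.006 -0.009]
```

View pics/s2.png

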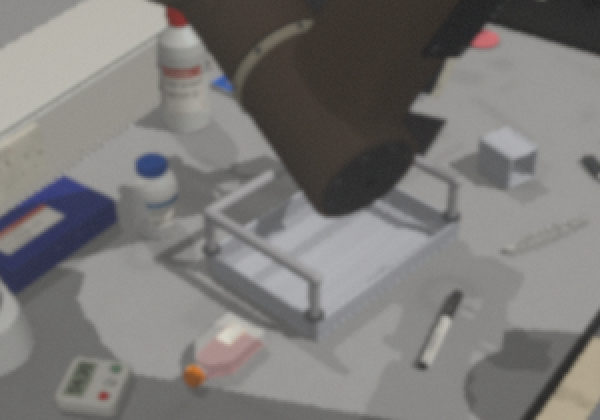

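>>> apply_moves([
  {"translation":[0,0,-0.02],"rotation":[0,0,0]},
  {"translation":[0,0,-0.05],"rotation":[0,0,0]},
  {"translation":[0,0,-0.09],"rotation":[0,0,0]},
  {"translation":[0,0,-0.13],"rotation":[0,0,0]},
  {"translation":[0,-0.005,-0.155],"rotation":[0,0,0]},
  {"translation":[0,-0.01,-0.16],"rotation":[0,0,0]},
  {"translation":[0,-0.01,-0.16],"rotation":[0,0,0]},
  {"translation":[0,-0.01,-0.16],"rotation":[0,0,0]},
  {"translation":[0,-0.01,-0.16],"rotation":[0,0,0]},
  {"translation":[0,-0.01,-0.16],"rotation":[0,0,0]},
])

```text
t: 16.97
eef_pos: [0.4834, -0.1616, 0.1809]
ee_rot: [3.139, -0.959, -1.721]
force: [0.2, -0.4, -4.0]
width: 0.0495
gripper_force: 50.0
```

>>> apply_moves([
  {"translation":[0,0,-0.05],"rotation":[0,0,0]},
  {"translation":[0,0,-0.13],"rotation":[0,0,0]},
  {"translation":[0,0,-0.18],"rotation":[0,0,0]},
  {"translation":[0,0,-0.18],"rotation":[0,0,0]},
  {"translation":[0,0,-0.18],"rotation":[0,0,0]},
  {"translation":[0,0,-0.18],"rotation":[0,0,0]},
  {"translation":[0,0,-0.18],"rotation":[0,0,0]},
  {"translation":[0,0,-0.18],"rotation":[0,0,0]},
  {"translation":[0,0,-0.18],"rotation":[0,0,0]},
  {"translation":[0,0,-0.18],"rotation":[0,0,0]},
])

```text
t: 17.8
eef_pos: [0.4831, -0.1631, 0.1375]
ee_rot: [3.139, -0.966, -1.722]
force: [3.8, -7.6, 9.1]
width: 0.0497
gripper_force: 50.0
```

>>> apply_moves([
  {"translation":[0,0,0.06],"rotation":[0,0,0]},
  {"translation":[0,0,0.14],"rotation":[0,0,0]},
  {"translation":[0,0,0.18],"rotation":[0,0,0]},
  {"translation":[0,0,0.18],"rotation":[0,0,0]},
  {"translation":[0,0,0.1],"rotation":[0,0,0]},
  {"translation":[0,0,-0.01],"rotation":[0,0,0]},
  {"translation":[0,0,0.08],"rotation":[0,0,0]},
  {"translation":[0,0,0.16],"rotation":[0,0,0]},
  {"translation":[0,0,0.18],"rotation":[0,0,0]},
  {"translation":[0,0,0.18],"rotation":[0,0,0]},
])

```text
t: 18.63
eef_pos: [0.4836, -0.1613, 0.1804]
ee_rot: [3.14, -0.958, -1.722]
force: [-0.0, -0.0, -4.3]
width: 0.0497
gripper_force: 49.9
```

>>> apply_moves([
  {"translation":[0,0,0],"rotation":[0,0,0]},
  {"translation":[0,0,0],"rotation":[0,0,0]},
  {"translation":[0,0,-0.08],"rotation":[0,0,0]},
  {"translation":[0,0,-0.19],"rotation":[0,0,0]},
  {"translation":[0,0,-0.1],"rotation":[0,0,0]},
  {"translation":[0,0,-0.02],"rotation":[0,0,0]},
  {"translation":[0,0,0],"rotation":[0,0,0]},
  {"translation":[0,0,0],"rotation":[0,0,0]},
  {"translation":[0,0,0],"rotation":[0,0,0]},
  {"translation":[0,0,0],"rotation":[0,0,0]},
])

```text
t: 19.47
eef_pos: [0.4828, -0.1619, 0.1799]
ee_rot: [3.137, -0.96, -1.72]
force: [-0.1, -0.1, -3.5]
width: 0.05
gripper_force: 49.8
```

```bash
python3 -c "
from h import *
delta([.484,-.16,.18],tool(-99,55,171))
cv2.imwrite('pics/w3.png',np.hstack([grab_frame('wrist')[::2,::2],grab_frame('scene')[160:400,200:520]]))"
```

```text
t 19.47 pos [ 0.4828 -0.1619  0.1799] rpy [179.7 -55.  -98.6] q [ 0.53  0.37 -0.76  0.73 -1.27 -1.21] w 0.05 F [-0.1 -0.1 -3.5]
dT [0.005 0.007 0.   ] dR [-0.001 -0.005 -0.008]
```

View pics/w3.png

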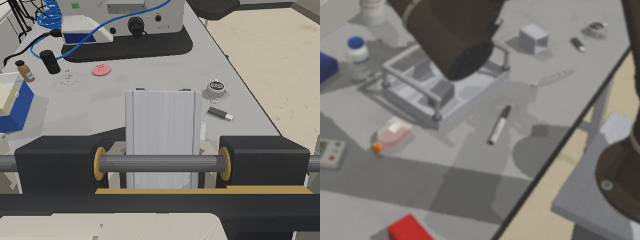

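```bash
python3 -c "
from h import *
F=[]
for i in range(10):
    im=grab_frame('scene'); F.append(get_state()['force'][2])
print(np.mean(F),np.std(F)); cv2.imwrite('pics/s3.png',im)
c=camera_model('scene'); g=cv2.cvtColor(im,cv2.COLOR_BGR2GRAY)
print(proj(c,[*(t0),.004]))
print(g[220:280:4,290:380:4])"
```

```text
-2.8227936659518282 0.3632149836753185
(np.float64(329.695635860321), np.float64(245.23846880719717))
[[109 109 108 111 104  97  55  55  59  60  59  52  47  49  48  46  44  48
   48  67 135 156 156]
 [110 112 108 101  98 131 118  54  55  59  57  53  49  45  48  43  47  49
   60  99 100 105 143]
 [148 124 101 101 104 126 167 102  56  56  53  48  47  46  48  47  48  68
  143 123 100 100 100]
 [142 108 105 107 109 120 169 171  74  57  50  49  48  48  49  50 109 122
  116 118 125 113 104]
 [138 106 108 120 124 132 147 163 144  62  51  50  48  51  77 156 172 171
  173 168 142 108 131]
 [156 147 132 129 145 175 161 150 117 127  86  85 110 160 174 175 173 173
  172 172 169 155 136]
 [115 145 161 175 171 160 156 113 109 110 111 144 176 174 172 172 172 173
  171 165 150 135 134]
 [174 134 124 153 158 146 116 109 110 109 102 134 177 172 154 155 155 152
  157 143 136 141 141]
 [176 168 147 113 139 149 119 109 110 101  89 129 169 154 152 152 151 157
  141 138 141 138 139]
 [162 162 171 153 109 115 148 141 102  90  91 147 169 156 153 154 153 138
  140 139 138 139 137]
 [163 177 151 126 118  75  95 139  98  90 133 156 161 170 168 147 140 144
  138 137 136 131 133]
 [117 167 170 138 120  79  87 112  90 136 155 154 171 166 141 140 139 137
  138 136 135 133 137]
 [102 103 140 172 175 153 101 118 137 157 154 168 153 141 143 139 139 140
  138 136 132 135 142]
 [ 97 102 102 110 161 174 139 124 154 154 168 144 141 142 137 137 139 137
  137 137 133 133 132]
 [111  94 102 103 102 114  85 116 142 157 142 142 138 139 140 146 140 139
  139 137 136 134 119]]
```

```bash
python3 -c "
from h import *
delta([.585,-.289,.25],tool(-82))"
```

```text
t 20.07 pos [ 0.4832 -0.1617  0.1806] rpy [179.8 -55.  -98.6] q [ 0.53  0.37 -0.76  0.73 -1.27 -1.21] w 0.0497 F [-0.8 -0.  -3. ]
dT [ 0.407 -0.509  0.278] dR [ 1.839 -0.016  0.513]
```

>>> apply_moves([
  {"translation":[0,0,0.04],"rotation":[0,0,0]},
  {"translation":[0,0,0.1],"rotation":[0,0,0]},
  {"translation":[0,0,0.17],"rotation":[0,0,0]},
  {"translation":[0,0,0.24],"rotation":[0.1,-0.015,0.015]},
  {"translation":[0,0,0.28],"rotation":[0.22,-0.034,0.034]},
  {"translation":[0,0,0.3],"rotation":[0.36,-0.055,0.055]},
  {"translation":[0,0,0.3],"rotation":[0.52,-0.08,0.08]},
  {"translation":[0,0,0.3],"rotation":[0.68,-0.1,0.1]},
  {"translation":[0,0,0.3],"rotation":[0.84,-0.12,0.12]},
  {"translation":[0,0,0.3],"rotation":[0.95,-0.14,0.14]},
])

```text
t: 20.9
eef_pos: [0.4829, -0.1617, 0.2572]
ee_rot: [-3.125, -0.452, -1.658]
force: [0.0, -0.1, -3.1]
width: 0.0499
gripper_force: 49.8
```

```bash
python3 -c "
from h import *
delta([.585,-.289,.2],tool(-82))"
```

```text
t 20.9 pos [ 0.4829 -0.1617  0.2572] rpy [-179.   -25.9  -95. ] q [ 0.37  0.06 -0.56  0.45 -1.18 -0.67] w 0.0499 F [ 0.  -0.1 -3.1]
dT [ 0.408 -0.509 -0.229] dR [0.864 0.055 0.419]
```

>>> apply_moves([
  {"translation":[0.03,-0.04,0],"rotation":[0.06,0.004,0.03]},
  {"translation":[0.07,-0.09,0],"rotation":[0.16,0.01,0.08]},
  {"translation":[0.12,-0.15,0],"rotation":[0.28,0.02,0.13]},
  {"translation":[0.17,-0.21,0],"rotation":[0.4,0.025,0.19]},
  {"translation":[0.22,-0.28,0],"rotation":[0.52,0.03,0.25]},
  {"translation":[0.27,-0.34,-0.02],"rotation":[0.64,0.04,0.31]},
  {"translation":[0.32,-0.4,-0.06],"rotation":[0.74,0.047,0.36]},
  {"translation":[0.37,-0.46,-0.12],"rotation":[0.82,0.052,0.4]},
  {"translation":[0.4,-0.5,-0.18],"rotation":[0.864,0.055,0.419]},
  {"translation":[0.408,-0.509,-0.229],"rotation":[0.864,0.055,0.419]},
])

```text
t: 21.73
eef_pos: [0.585, -0.2912, 0.1969]
ee_rot: [3.137, -0.003, -1.432]
force: [-0.6, -0.7, -2.5]
width: 0.05
gripper_force: 49.8
```

```bash
python3 -c "
from h import *
delta([.585,-.289,.0182],tool(-82))
cv2.imwrite('pics/top1.png',grab_frame('top')); cv2.imwrite('pics/w4.png',grab_frame('wrist'))"
```

```text
t 21.73 pos [ 0.585  -0.2912  0.1969] rpy [179.8  -0.2 -82.1] q [-0.16  0.34 -0.08  0.   -1.15  0.3 ] w 0.05 F [-0.6 -0.7 -2.5]
dT [-0.     0.009 -0.715] dR [ 0.007 -0.007  0.002]
```

>>> apply_moves([
  {"translation":[0,0.009,-0.04],"rotation":[0,0,0]},
  {"translation":[0,0.009,-0.1],"rotation":[0,0,0]},
  {"translation":[0,0.009,-0.18],"rotation":[0,0,0]},
  {"translation":[0,0.009,-0.28],"rotation":[0,0,0]},
  {"translation":[0,0.009,-0.38],"rotation":[0,0,0]},
  {"translation":[0,0.009,-0.48],"rotation":[0,0,0]},
  {"translation":[0,0.009,-0.57],"rotation":[0,0,0]},
  {"translation":[0,0.009,-0.64],"rotation":[0,0,0]},
  {"translation":[0,0.009,-0.68],"rotation":[0,0,0]},
  {"translation":[0,0.009,-0.7],"rotation":[0,0,0]},
])

```text
t: 22.67
eef_pos: [0.5846, -0.2855, 0.0227]
ee_rot: [3.138, -0.005, -1.429]
force: [0.2, -0.7, -2.6]
width: 0.0499
gripper_force: 49.8
```

>>> apply_moves([
  {"translation":[0,0,0],"rotation":[0,0,0]},
  {"translation":[0,0,-0.003],"rotation":[0,0,0]},
  {"translation":[0,0,-0.006],"rotation":[0,0,0]},
  {"translation":[0,0,-0.01],"rotation":[0,0,0]},
  {"translation":[0,0,-0.01],"rotation":[0,0,0]},
  {"translation":[0,0,-0.01],"rotation":[0,0,0]},
  {"translation":[0,0,-0.01],"rotation":[0,0,0]},
  {"translation":[0,0,-0.01],"rotation":[0,0,0]},
  {"translation":[0,0,-0.01],"rotation":[0,0,0]},
  {"translation":[0,0,-0.01],"rotation":[0,0,0]},
])

```text
t: 23.5
eef_pos: [0.5852, -0.2867, 0.0208]
ee_rot: [3.139, -0.005, -1.431]
force: [-0.3, 0.0, -3.1]
width: 0.0498
gripper_force: 49.8
```

>>> apply_moves([
  {"translation":[0,0,-0.003],"rotation":[0,0,0]},
  {"translation":[0,0,-0.006],"rotation":[0,0,0]},
  {"translation":[0,0,-0.009],"rotation":[0,0,0]},
  {"translation":[0,0,-0.012],"rotation":[0,0,0]},
  {"translation":[0,0,-0.014],"rotation":[0,0,0]},
  {"translation":[0,0,-0.014],"rotation":[0,0,0]},
  {"translation":[0,0,-0.014],"rotation":[0,0,0]},
  {"translation":[0,0,-0.014],"rotation":[0,0,0]},
  {"translation":[0,0,-0.014],"rotation":[0,0,0]},
  {"translation":[0,0,-0.014],"rotation":[0,0,0]},
])

```text
t: 24.33
eef_pos: [0.5851, -0.2866, 0.0176]
ee_rot: [3.139, -0.005, -1.431]
force: [-2.2, 2.5, 3.8]
width: 0.0496
gripper_force: 49.9
```

Contact with the mat. Release and retreat upward.

>>> apply_moves([
  {"translation":[0,0,0],"rotation":[0,0,0]},
  {"translation":[0,0,0],"rotation":[0,0,0]},
  {"translation":[0,0,0],"rotation":[0,0,0]},
  {"translation":[0,0,0],"rotation":[0,0,0]},
  {"translation":[0,0,0],"rotation":[0,0,0]},
  {"translation":[0,0,0],"rotation":[0,0,0]},
  {"translation":[0,0,0],"rotation":[0,0,0]},
  {"translation":[0,0,0],"rotation":[0,0,0]},
  {"translation":[0,0,0],"rotation":[0,0,0]},
  {"translation":[0,0,0],"rotation":[0,0,0]},
], jaw=-1)

```text
t: 25.17
eef_pos: [0.5851, -0.2867, 0.0173]
ee_rot: [3.139, -0.005, -1.431]
force: [0.4, -0.1, 0.4]
width: 0.0875
gripper_force: 0.0
```

>>> apply_moves([
  {"translation":[0,0,0.03],"rotation":[0,0,0]},
  {"translation":[0,0,0.08],"rotation":[0,0,0]},
  {"translation":[0,0,0.15],"rotation":[0,0,0]},
  {"translation":[0,0,0.23],"rotation":[0,0,0]},
  {"translation":[0,0,0.33],"rotation":[0,0,0]},
  {"translation":[0,0,0.43],"rotation":[0,0,0]},
  {"translation":[0,0,0.53],"rotation":[0,0,0]},
  {"translation":[0,0,0.63],"rotation":[0,0,0]},
  {"translation":[0,0,0.73],"rotation":[0,0,0]},
  {"translation":[0,0,0.8],"rotation":[0,0,0]},
])

```text
t: 26.0
eef_pos: [0.5857, -0.2871, 0.2218]
ee_rot: [-3.14, -0.007, -1.43]
force: [0.3, -0.3, 1.1]
width: 0.0872
gripper_force: 0.0
```

>>> apply_moves([
  {"translation":[-0.05,-0.08,0],"rotation":[0,0,0]},
  {"translation":[-0.1,-0.16,0],"rotation":[0,0,0]},
  {"translation":[-0.15,-0.24,0],"rotation":[0,0,0]},
  {"translation":[-0.2,-0.34,0],"rotation":[0,0,0]},
  {"translation":[-0.25,-0.44,0],"rotation":[0,0,0]},
  {"translation":[-0.3,-0.54,0],"rotation":[0,0,0]},
  {"translation":[-0.35,-0.64,0],"rotation":[0,0,0]},
  {"translation":[-0.4,-0.74,0],"rotation":[0,0,0]},
  {"translation":[-0.45,-0.84,0],"rotation":[0,0,0]},
  {"translation":[-0.5,-0.92,0],"rotation":[0,0,0]},
])

```text
t: 26.83
eef_pos: [0.4593, -0.5184, 0.2189]
ee_rot: [3.14, -0.006, -1.431]
force: [0.1, 0.1, 0.2]
width: 0.0877
gripper_force: 0.0
```

```bash
python3 -c "
from h import *
a=grab_frame('top')[140:300,200:500]; cv2.imwrite('pics/fin.png',cv2.resize(a,None,fx=2.66,fy=2.66,interpolation=cv2.INTER_CUBIC)); print(get_state()['t'],get_state()['eef_pos'])"
```

```text
26.8833 [ 0.45697905 -0.5209569   0.21869882]
```

View pics/fin.png

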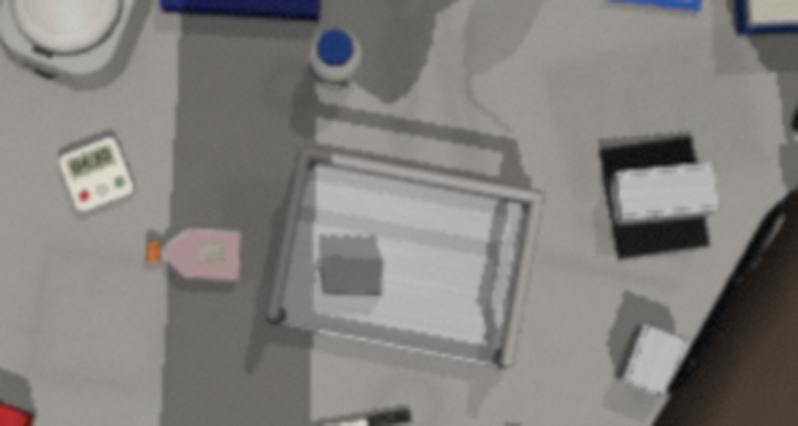

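```bash
python3 -c "
from station import *
print(job_done())"
```

```text
the job is handed in; nothing more can be done
None
```

I handed the job in at about 27 s. The last top view showed the block in the tray, the flask flat on the bare bench and the empty mould on its side about 1 cm or less from the mat's centre; no verdict came back.

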